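# Clip the menu board to its display stand

### The job

Take the wooden menu board out of its storage rack and lower it, without dropping it, into the trough of the metal display stand, upright and centred, and let go of it. Then squeeze the big spring clip to take it off its parking post, slip its open jaws from above well down over both the board's top edge and one of the two ears of the stand's back plate (either ear), and let it close so that it pinches board and ear together. Leave the bowl, the cup and the chopstick holder where they are.

Things in the scene. Friction and masses are not known exactly. Their poses are not given: they have to be found in the camera images.
- board: Menu board to display: rigid plain light wood, 12 mm thick (own x), 190 mm wide (own y), 120 mm high (own z), 0.17 kg (within 30 %), blank paper panel on its +x face. Origin: centre of its underside. It starts standing upright in the rack's slot; pinch it from above by the middle of its top edge, 120 mm above the origin.
- rack: Fixed wooden storage rack, 110 x 200 mm; origin: centre of its underside, on the table. One slot 16 mm wide runs along own y, centred, open at its ends, between two wooden cheeks 20 mm thick with tops 46 mm above the table; slot floor 6 mm above the table.
- stand: Fixed aluminium display stand, base 110 x 200 x 12 mm. Origin: on the table under the front face of its back plate (own x = 0), mid-width. The plate is 6 mm thick (x -6 to 0 mm), 190 mm wide (own y) and 85 mm high, with two ears rising to 130 mm at its ends (|y| 45 to 95 mm). The 90 mm gap between the ears leaves room for a finger behind the board.
- stand_trough (a point): Centre of the floor of the stand's trough, 12 mm above the table, 8 mm in front (+x) of the back plate. The trough is 16 mm wide (own x 0 to 16 mm of the stand), open at its ends, with a 4 mm lip in front: upright to 45 mm above the table, then flaring outward 45 degrees to 57 mm. The seated board's origin is at y = 0, x 6 mm (flat on the plate) to 10 mm, its top edge 132 mm above the table.
- stand_ear_left (a point): Middle of the top edge of the stand's ear at +y, 70 mm from mid-width, 130 mm above the table, mid-thickness (x = -3 mm of the stand). The ear is 6 mm thick (stand's x) and 50 mm wide; with the board flat against it, 18 mm thick together.
- stand_ear_right (a point): The same point on the stand's ear at -y, 70 mm from mid-width.
- post: Fixed dark-wood parking post: base 110 x 120 x 12 mm and an upright plate 18 mm thick (own x), 90 mm wide (own y), top edge 90 mm above the table. Origin: centre of its underside. The clip starts clamped on the plate's top edge.
- clip: Big steel spring clip, 36 mm wide (own y), 110 mm tall, 0.11 kg (within 30 %). Origin: mid-pivot, z up; this half at -x, its mirror image at +x. Jaws reach 50 mm below the pivot, rubber pads on their lowest 22 mm; an edge fits in up to 6 mm below the pivot. Parked: pivot 12 mm above the post's top edge. While squeezed each half leans 0.18 rad from the middle plane; the origin stays on it.
- clip_grip (a point): Point between the clip's two flat handles, 45 mm above the pivot (14 mm below their top ends), in this half's frame. Parked, handles splay upward to 48 mm over their outer faces at the top. Pinch them along the clip's x from above to open the jaws; fully squeezed, at a stop, the handles are parallel, 28 mm over their outer faces. It takes about 13 N here; grip with 40 N or more.
- clip_jaw (a joint): Opening angle between the clip's halves: 0 with jaws parallel, 18 mm apart (on the post, or on board plus ear); 0.36 rad fully squeezed (stop; jaws 36 mm apart at the tips, 28 mm at the pads' top); -0.3 rad sprung shut on nothing (about 6 mm). A spring shuts the jaws with about 9 N when the handles are let go.
- bowl: Bystander: white ceramic bowl, 124 mm across, 60 mm high, beyond the work; origin at its underside. Leave alone.
- cup: Bystander: red cup, 72 mm across, 60 mm high, between the robot and the work; origin at its underside. Leave alone.
- holder: Bystander: steel chopstick holder, 68 mm across, 110 mm high, with red chopsticks up to 187 mm above the table; origin at its underside. Leave alone.
Things that resemble listed ones, but are neither listed nor needed, are in the scene too. There is more than one size of the board; the job needs the largest.

How it is judged (in metres and radians):
On the way, in this order (a step that is already met when the one before it is completed fails the run):
1. the board stands in the stand's trough, centred within 20 mm and upright within 0.15 rad, and the fingers have let go of it (x of board in the frame of stand between 0.002 and 0.0145 m and y of board in the frame of stand between -0.02 and 0.02 m and z of board in the frame of stand between 0.008 and 0.018 m and angle between the z axis of board and the z axis of stand, either way round below 0.15 rad and contact force between the fingers and board below 0.3 N and linear speed of board below 0.05 m/s), for 0.2 s.
2. the clip, held open (joint above 0.1 rad), has its jaws astride one ear, its pivot under 165 mm above the table (x of clip in the frame of stand between -0.02 and 0.025 m and (y of clip in the frame of stand between 0.045 and 0.095 m or y of clip in the frame of stand between -0.095 and -0.045 m) and z of clip in the frame of stand below 0.165 m and value of joint clip_jaw above 0.1 rad), for 0.1 s.
At the end, for the whole second after the job is handed in: Board on the trough floor, centred within 20 mm, upright within 0.06 rad; clip closed (joint within 0.1 rad of 0), pinching board and stand with over 2 N each, its middle within one ear's width, upright within 0.17 rad, pivot at most 160 mm above the table; all at rest (x of board in the frame of stand between 0.002 and 0.0145 m and y of board in the frame of stand between -0.02 and 0.02 m and z of board in the frame of stand between 0.008 and 0.018 m and angle between the z axis of board and the z axis of stand, either way round below 0.06 rad and x of clip in the frame of stand between -0.015 and 0.02 m and (y of clip in the frame of stand between 0.045 and 0.095 m or y of clip in the frame of stand between -0.095 and -0.045 m) and z of clip in the frame of stand between 0.13 and 0.16 m and angle between the z axis of clip and the z axis of stand, either way round below 0.17 rad and value of joint clip_jaw between -0.12 and 0.1 rad and contact force between clip and board above 2 N and contact force between clip and stand above 2 N and linear speed of each of clip, board below 0.02 m/s); the robot touches nothing.
It fails at once if the bowl is displaced by more than 30 mm (distance of bowl from where it was at the start of the episode above 0.03 m).
It fails at once if the cup is displaced by more than 30 mm (distance of cup from where it was at the start of the episode above 0.03 m).
It fails at once if the holder is displaced by more than 30 mm (distance of holder from where it was at the start of the episode above 0.03 m).
It fails at once if the board is dropped into the trough (faster than 0.6 m/s over the trough) (horizontal distance between board and stand below 0.03 m and z of board in the frame of stand below 0.1 m and linear speed of board above 0.6 m/s).
It also fails if it takes over 69 s, if anything falls off the work surface, if the arm or the gripper's body presses on something with over 40 N, if the wrist force passes 120 N, or if a joint passes its speed limit or range.

### The arm

A 6-joint arm with a two-finger parallel gripper is mounted at the origin on the work surface. World frame = base frame: x ahead of the robot, y to its left, z up, the work surface at z = 0. Lengths are in m, angles in degrees, forces in N, time in s.
With the tool pointing down it reaches from about 0.35 to 0.975 m from the base axis. Payload 17.4 kg.
Tool frame: the origin (TCP) lies midway between the tips of the shut fingers; the grasp point (between the pads) lies 19 mm behind it; z points along the fingers, y is the line along which they close (so a half turn about z gives the same grasp; the last joint's range is limited). The gripper opens to 85 mm and grips with 20 to 120 N. Pads are 22 mm wide; open, the fingers measure 114 mm over their backs; the gripper's body (76 mm by 85 mm) begins 54 mm behind the grasp point. The pads swing forward as they close: fully open they stand 13 mm farther back than shut.
Start: joints at [67.219, 6.646, 82.598, -0, 90.757, -2.166], TCP at [0.238, 0.632, 0.231] pointing down, gripper open.
Joint ranges: [-162.19, 162.19], [-47.58, 125.68], [4.15, 143.07], [-65.23, 245.23], [0.69, 171.88], [-170.13, 170.13]. Speed limits (degrees/s): [108.29, 108.29, 127.2, 180, 180, 180].

### API

Orientations are given as a 3x3 rotation matrix whose columns are the frame's x, y, z axes.
In Python, from bench import bot, get_image, finder gives the robot as it stands.
- The arm moves only by the tool carry_out, never from a script. Its argument "commands" is a list of rows, each a list of 7 numbers: the opening, from -1 (shut) to 1 (fully open), then the shift along the tool's x, y, z in mm, then the turn, a rotation vector about the tool's x, y, z in degrees. In form: [[gripper, x, y, z, wx, wy, wz], ...]. A call has 1 to 8 rows; each row shifts and turns the commanded pose from where the row before left it, along the tool's axes as they then stand; what a row does not reach is not made up. A row lasts 1/8 s, in which the tool goes at most 62.5 mm and 10.7 degrees, less where a joint would pass 70% of its speed; a pose out of reach is approached as far as the arm can. A call with a gripper value outside its range is refused whole. The fingers move at their own pace and stop on an object; "newtons" is the grip in N (left out, the last holds). Time passes only in rows, so rows that do not move let the fingers close. It gives the time, the measured TCP pose, the force, the opening and the grip force at its end, in the units of the state.
- bot.state(): the state, without advancing time (a new reading comes with each control period).
- get_image(name): name is "scene" or "side" or "wrist"; returns a dict with "pixels" (420x560x3 uint8, red, green, blue), "fx", "fy", "cx", "cy" (pixels), "world_from_camera" (4x4, takes a point from camera to world coordinates). Camera axes: x right, y up, looking along -z (the intrinsics and any distortion apply to the point x, -y, -z); pixel columns grow to the right and rows downward; lengths in m; the calibration is good to about 2 mm. The wrist camera is an equidistant fisheye: a pixel r from the principal point sees the ray r / f radians off the axis. A picture is of the moment at which its call begins. There is no depth.
- bot.sign_off(): hands the job in; it is judged then, once.
Trained networks look in a picture, given as the dict that the camera call returned (one of the last four; its "shot" number tells which), for a name from the list of things; names that differ only in an ending like _2 or _b are one class to them, and where a whole thing is asked for, a point or a joint stands for the part that bears it (a point fixed in the world has none). Each returns a list of dicts, best first, with "p" (0 to 1); they miss things now and then, are a little off and sometimes report something else, mostly with a low value. They report only what shows in the picture. A call takes as long as a camera call. They do not tell look-alikes from the thing itself.
- finder.look_for(picture, target): "position" ([x, y, z] in m, in the coordinates of the camera as it stood for that picture, good to about 4 mm: the middle of the surface that is visible of it).
- finder.regions_of(picture, target): "pixels" (420x560 bool, what is visible of it).
The state is a dict: "t": time; "joint_pos": joint angles; "dq": joint speeds; "tau": joint torques, N m; "ee_pos": TCP position; "tool_rot": TCP orientation; "wrist_force": force on the tool from outside, world axes, zero at the start; "torque": the same for the moment, N m; "gripper_width": finger opening in m; "grasp_force": force on a finger pad.
Only numpy, scipy, OpenCV 4.12 (cv2) and the standard library are available. Lean on these libraries where they do the work, as an engineer would, in place of code of your own. Each camera call takes 0.05 s, during which the arm holds its last target. There are 200 camera calls.

## Working session

There is one attempt and no reset: what is moved stays moved. The work goes in short steps, Python scripts to look and compute and a tool call to move; the robot and the scene stay as the last step left them, time stands still between calls to the robot, and variables do not carry over. Pictures are saved under pics/ and viewed, at most 10 in all, crops included, and the job is handed in when it is done.

Besides the shell and the picture viewer there is one more tool, called by a JSON object that holds its "api" and its "payload". carry_out: Moves the arm, as the interface text tells. Its arguments: {"type":"object","properties":{"commands":{"type":"array","items":{"type":"array","items":{"type":"number"}}},"newtons":{"type":"number"}},"required":["commands"]}

```bash
mkdir -p pics; cat > h.py <<'E'
import numpy as np, cv2
from bench import bot, get_image, finder
def save(im,name): cv2.imwrite('pics/'+name,im['pixels'][:,:,::-1])
def w(im,p): return (im['world_from_camera']@np.r_[p,1])[:3]
def proj(im,P):
    P=np.atleast_2d(P);T=np.linalg.inv(im['world_from_camera'])
    c=P@T[:3,:3].T+T[:3,3]; return np.c_[im['cx']+im['fx']*c[:,0]/-c[:,2], im['cy']-im['fy']*c[:,1]/-c[:,2]]
def plane(im,uv,z):
    uv=np.atleast_2d(uv);M=im['world_from_camera']
    d=np.c_[(uv[:,0]-im['cx'])/im['fx'],-(uv[:,1]-im['cy'])/im['fy'],-np.ones(len(uv))]@M[:3,:3].T
    o=M[:3,3]; return o+d*((z-o[2])/d[:,2])[:,None]
E
python3 - <<'E'
from h import *
np.set_printoptions(precision=3,suppress=True)
ims={n:get_image(n) for n in('scene','side')}
for n,im in ims.items():
    save(im,n+'0.png'); print(n,im['world_from_camera'],im['fx'],im['cx'],im['cy'])
    for t in ['board','rack','stand','post','clip','bowl','cup','holder','stand_trough','stand_ear_left','stand_ear_right','clip_grip']:
        print(t,[(round(d['p'],2),w(im,d['position'])) for d in finder.look_for(im,t)[:4]])
print(bot.state())
E
```

```text
scene [[-0.897 -0.382  0.223  0.815]
 [ 0.442 -0.787  0.43   0.587]
 [ 0.011  0.485  0.875  1.17 ]
 [ 0.     0.     0.     1.   ]] 434.8864882697956 276.896522106939 210.7435163744801
board [(0.75, array([0.367, 0.472, 0.077])), (0.68, array([0.31 , 0.274, 0.064])), (0.6, array([0.517, 0.3  , 0.104]))]
rack [(0.71, array([0.535, 0.304, 0.009]))]
stand [(0.87, array([ 0.526, -0.265,  0.016]))]
post [(0.79, array([0.572, 0.028, 0.011])), (0.51, array([0.395, 0.011, 0.036]))]
clip [(0.58, array([0.559, 0.002, 0.114]))]
bowl [(0.67, array([0.752, 0.164, 0.029]))]
cup []
holder [(0.88, array([ 0.777, -0.132,  0.112])), (0.27, array([ 0.527, -0.263,  0.015]))]
stand_trough [(0.63, array([ 0.525, -0.268,  0.018]))]
stand_ear_left [(0.83, array([ 0.527, -0.262,  0.012])), (0.51, array([0.395, 0.013, 0.038]))]
stand_ear_right [(0.93, array([ 0.523, -0.264,  0.015]))]
clip_grip [(0.73, array([0.559, 0.008, 0.114])), (0.64, array([ 0.524, -0.266,  0.015]))]
side [[ 0.829  0.352 -0.435  0.093]
 [-0.559  0.5   -0.661 -0.636]
 [-0.015  0.791  0.611  0.742]
 [ 0.     0.     0.     1.   ]] 410.80027
[... 564 characters left out ...]
array([ 0.507, -0.301,  0.034])), (0.68, array([ 0.553, -0.006,  0.119]))]
stand_ear_right [(0.74, array([ 0.503, -0.302,  0.031]))]
clip_grip [(0.79, array([ 0.547, -0.002,  0.121]))]
{'t': 1.3, 'joint_pos': array([67.219,  6.645, 82.598, -0.001, 90.755, -2.163]), 'dq': array([-0.017,  0.038, -0.034,  0.02 ,  0.06 , -0.015]), 'tau': array([ -0.002, -73.173, -63.265,   0.   ,   0.001,   0.   ]), 'ee_pos': array([0.238, 0.632, 0.231]), 'tool_rot': array([[-0.936,  0.352,  0.   ],
       [ 0.352,  0.936,  0.   ],
       [-0.   ,  0.   , -1.   ]]), 'wrist_force': array([ 0.531,  0.537, -0.523]), 'torque': array([-0.049,  0.041,  0.014]), 'grasp_force': 0.0, 'gripper_width': 0.08560284770078232}
```

View pictures.

View pics/scene0.png

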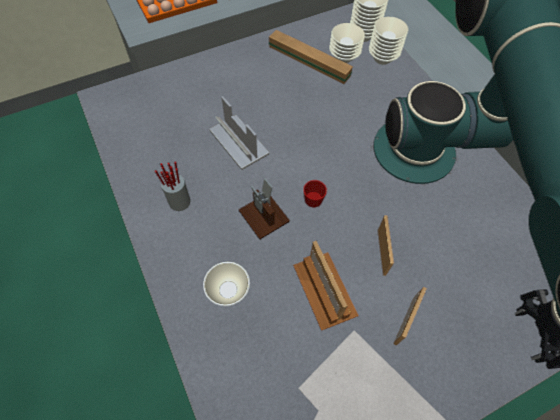

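View pics/side0.png

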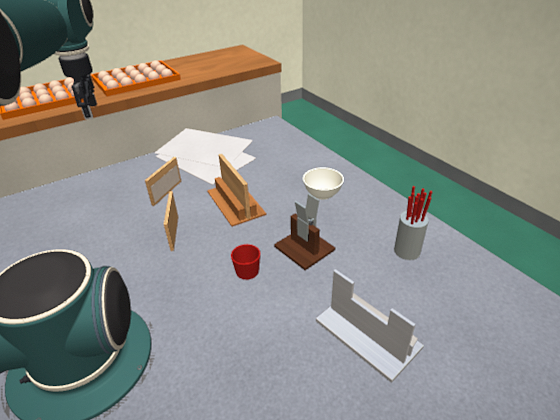

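```bash
cat > fit.py <<'E'
from h import *
from scipy.optimize import minimize
np.set_printoptions(precision=4,suppress=True)
def box(x0,x1,y0,y1,z0,z1): return np.array([[x,y,z] for x in(x0,x1) for y in(y0,y1) for z in(z0,z1)])/1000.
def render(im,boxes,p,S=4):
    c,s=np.cos(p[2]),np.sin(p[2]); m=np.zeros((420*S,560*S),np.uint8)
    for b in boxes:
        P=np.c_[c*b[:,0]-s*b[:,1]+p[0], s*b[:,0]+c*b[:,1]+p[1], b[:,2]]
        h=cv2.convexHull((((proj(im,P)+.5)*S)*16).astype(np.int32)); cv2.fillConvexPoly(m,h,1,shift=4)
    return cv2.resize(m.astype(np.float32),(560,420),interpolation=cv2.INTER_AREA)
def fit(ims,masks,model,p0s):
    best=None
    def cost(p):
        return sum(np.abs(render(im,model(p),p)-m).sum()/m.sum() for im,m in zip(ims,masks))
    for p0 in p0s:
        sx=np.vstack([p0]+[np.array(p0)+d for d in np.diag([.01,.01,.08]+[8.]*(len(p0)-3))])
        r=minimize(cost,p0,method='Nelder-Mead',options=dict(initial_simplex=sx,xatol=1e-5,fatol=1e-5,maxiter=250))
        print('  ',np.array(p0),'->',r.x,round(r.fun,4))
        if best is None or r.fun<best.fun: best=r
    return best
E
cat > run.py <<'E'
from fit import *
ims=[get_image('scene'),get_image('side')]
def mask(im,t,near):
    best=[d['pixels'] for d in finder.regions_of(im,t) if d['p']>.3]
    uv=proj(im,near)[0]
    best=sorted(best,key=lambda m:np.linalg.norm(np.argwhere(m).mean(0)[::-1]-uv))
    return best[0].astype(np.float32)
masks={t:[mask(im,t,n) for im in ims] for t,n in dict(stand=[.51,-.28,.04],rack=[.51,.28,.02],board=[.51,.285,.09],post=[.56,0,.04],clip=[.555,0,.12]).items()}
np.savez('m.npz',**{k:np.array(v) for k,v in masks.items()})
for k,v in masks.items(): print(k,[int(m.sum()) for m in v])
st=lambda p:[box(p[3]-110,p[3],-100,100,0,12),box(-6,0,-95,95,0,85),box(-6,0,45,95,0,130),box(-6,0,-95,-45,0,130),box(16,20,-95,95,0,45),box(20,32,-95,95,45,57)]
print('stand');fit(ims,masks['stand'],st,[[.51,-.28,a,60.] for a in (-.6,-.2,.2,.6,2.5,2.9,3.3,3.7)])
un=lambda a,b:[np.maximum(x,y) for x,y in zip(masks[a],masks[b])]
rk=lambda p:[box(-55,55,-100,100,0,6),box(8,28,-100,100,0,46),box(-28,-8,-100,100,0,46),box(-6,6,p[3]-95,p[3]+95,6,126)]
print('rack');fit(ims,un('rack','board'),rk,[[.51,.28,a,0.] for a in(-.5,-.1,.3)])
po=lambda p:[box(-55,55,-60,60,0,12),box(-9,9,-45,45,0,90),box(-14,14,p[3]-18,p[3]+18,52,120),box(-24,24,p[3]-18,p[3]+18,120,161)]
print('post');fit(ims,un('post','clip'),po,[[.56,0,a,0.] for a in(-.7,-.2,.2,.7,1.1,1.57)])
big=np.hstack([cv2.resize(ims[0]['pixels'][205:350,280:440],None,fx=2.5,fy=2.5),cv2.resize(ims[1]['pixels'][150:295,140:300],None,fx=2.5,fy=2.5)])
cv2.imwrite('pics/c1.png',big[:,:,::-1])
E
python3 run.py
```

```text
stand [1775, 5388]
rack [1864, 1112]
board [562, 843]
post [1074, 1566]
clip [329, 667]
stand
   [ 0.51 -0.28 -0.6  60.  ] -> [ 0.513  -0.2832  0.1619 60.6728] 0.1445
   [ 0.51 -0.28 -0.2  60.  ] -> [ 0.5131 -0.2831  0.1601 60.3002] 0.1452
   [ 0.51 -0.28  0.2  60.  ] -> [ 0.513  -0.2837  0.1577 60.4653] 0.1458
   [ 0.51 -0.28  0.6  60.  ] -> [ 0.5129 -0.2835  0.1546 60.5903] 0.1437
   [ 0.51 -0.28  2.5  60.  ] -> [ 0.5082 -0.2841  3.302  43.8379] 0.2
   [ 0.51 -0.28  2.9  60.  ] -> [ 0.508  -0.2839  3.2969 43.236 ] 0.2007
   [ 0.51 -0.28  3.3  60.  ] -> [ 0.5083 -0.2841  3.2987 44.3363] 0.2014
   [ 0.51 -0.28  3.7  60.  ] -> [ 0.5081 -0.2838  3.2985 43.6861] 0.2008
rack
   [ 0.51  0.28 -0.5   0.  ] -> [ 0.5114  0.2956 -0.0922 -0.3141] 0.8078
   [ 0.51  0.28 -0.1   0.  ] -> [ 0.5112  0.2958 -0.09    2.5071] 0.8057
   [0.51 0.28 0.3  0.  ] -> [ 0.5112  0.2954 -0.0943  6.258 ] 0.8054
post
   [ 0.56  0.   -0.7   0.  ] -> [ 0.5646  0.0106 -1.4857  1.1916] 0.4398
   [ 0.56  0.   -0.2   0.  ] -> [ 0.5637  0.0102  0.1246 -6.1534] 0.2777
   [0.56 0.   0.2  0.  ] -> [ 0.5638  0.0094  0.1475 -4.0054] 0.2788
   [0.56 0.   0.7  0.  ] -> [ 0.564   0.0101  0.1371 -4.3053] 0.2775
   [0.56 0.   1.1  0.  ] -> [ 0.5646  0.0108  1.6591 -1.2959] 0.4402
   [0.56 0.   1.57 0.  ] -> [ 0.562   0.0098  1.6469 -4.131 ] 0.4448
```

```bash
cat > ov.py <<'E'
from fit import *
ims=[get_image('scene'),get_image('side')]
M=np.load('m.npz'); st=[box(-49.5,60.5,-100,100,0,12),box(-6,0,-95,95,0,85),box(-6,0,45,95,0,130),box(-6,0,-95,-45,0,130),box(16,20,-95,95,12,45)]
rk=[box(-55,55,-100,100,0,6),box(8,28,-100,100,0,46),box(-28,-8,-100,100,0,46),box(-6,6,-95,95,6,126)]
po=[box(-55,55,-60,60,0,12),box(-9,9,-45,45,0,90)]
def draw(items,crops,name):
    out=[]
    for im,(u0,v0,W,H) in zip(ims,crops):
        k=2.5;a=cv2.resize(im['pixels'][v0:v0+H,u0:u0+W,::-1],None,fx=k,fy=k)
        for bs,p in items:
            c,s=np.cos(p[2]),np.sin(p[2])
            for b in bs:
                P=np.c_[c*b[:,0]-s*b[:,1]+p[0], s*b[:,0]+c*b[:,1]+p[1], b[:,2]]
                q=(proj(im,P)-[u0,v0]+.5)*k
                for i in range(8):
                    for j in (1,2,4):
                        if not i&j: cv2.line(a,tuple(map(int,q[i])),tuple(map(int,q[i|j])),(0,255,0),1)
        out.append(a)
    cv2.imwrite('pics/'+name,np.hstack(out))
if __name__=='__main__':
    draw([(rk,[.5112,.2955,-.092])],[(280,205,160,145),(140,145,160,145)],'o1.png')
    draw([(st,[.513,-.2833,.158]),(po,[.5638,.0099,.135])],[(180,85,140,160),(260,170,180,160)],'o2.png')
    for m in M['rack']: print(*[ (a.min(),a.max()) for a in np.nonzero(m)])
    for m in M['board']: print(*[ (a.min(),a.max()) for a in np.nonzero(m)])
E
python3 ov.py
```

```text
(np.int64(253), np.int64(329)) (np.int64(294), np.int64(356))
(np.int64(177), np.int64(224)) (np.int64(208), np.int64(265))
(np.int64(216), np.int64(274)) (np.int64(377), np.int64(392))
(np.int64(153), np.int64(218)) (np.int64(219), np.int64(250))
```

View pics/o1.png

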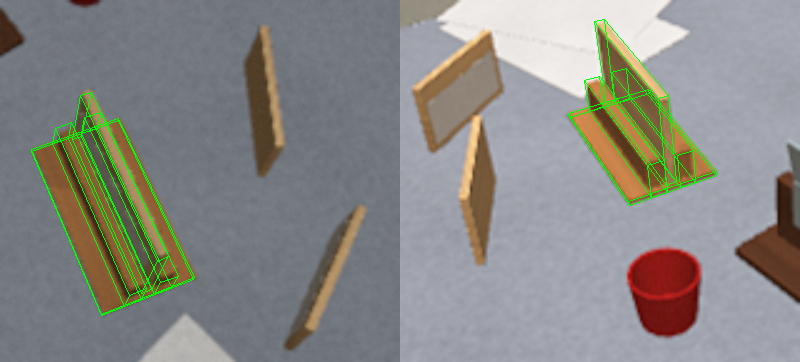

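View pics/o2.png

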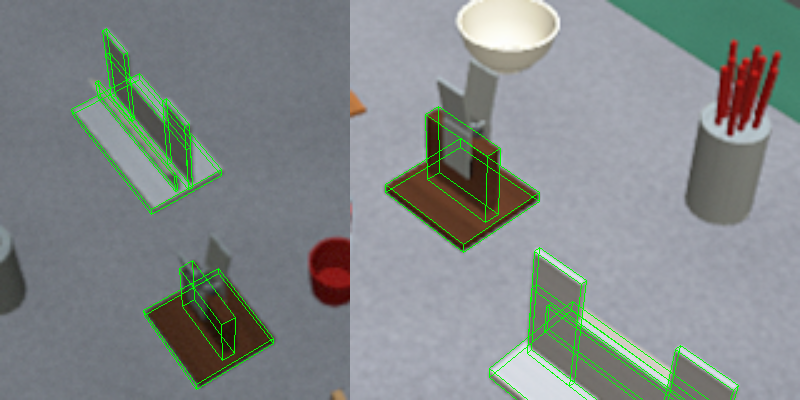

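```bash
cat >> h.py <<'E'
def plan(P,psi,n,g,nd=0,start=None):
    "rows to TCP P with tool y heading psi (deg), tool down"
    s=bot.state(); p=np.array(s['ee_pos'] if start is None else start,float); R=s['tool_rot']
    a=np.degrees(np.arctan2(R[1,1],R[0,1])); da=(psi-a+180)%360-180; d=(np.array(P)-p)/n
    print('from',p.round(4),'psi',a.round(2),'tilt',(R[2]*57.3).round(2),'w',s['gripper_width'],'t',s['t'])
    rows=[]
    for i in range(n):
        q=np.radians(a+da*i/n); y=np.array([np.cos(q),np.sin(q),0]); x=np.array([-y[1],y[0],0])
        rows.append([g,round(d@x*1e3,nd),round(d@y*1e3,nd),round(-d[2]*1e3,nd),0,0,round(-da/n,1)])
    print(rows)
E
cat > r2.py <<'E'
from fit import *
ims=[get_image('scene'),get_image('side')]
rk=lambda p:[box(-55,55,-100,100,0,6),box(8,28,-100,100,0,46),box(-28,-8,-100,100,0,46),box(-6,6,p[3]-95,p[3]+95,6,126)]
M=np.load('m.npz'); ms=[]
for im,r in zip(ims,M['rack']):
    c=[d['pixels'] for d in finder.regions_of(im,'board')]
    uv=proj(im,[.512,.296,.1])[0]
    b=min(c,key=lambda m:np.linalg.norm(np.argwhere(m).mean(0)[::-1]-uv)); print(np.argwhere(b).mean(0)[::-1],uv)
    ms.append(np.maximum(r,b))
r=fit(ims,ms,rk,[[.5112,.2955,-.092,0.],[.515,.29,-.15,3.]])
x,y,a,o=r.x; P=[x-np.sin(a)*o/1e3,y+np.cos(a)*o/1e3]
print('board',P,np.degrees(a)); plan([*P,.26],np.degrees(a),8,1)
E
python3 r2.py
```

```text
[327.325  279.5663] [327.3885 277.6928]
[235.2103 182.6562] [232.3737 174.6065]
   [ 0.5112  0.2955 -0.092   0.    ] -> [ 0.5104  0.2949 -0.0923 -4.5474] 0.2235
   [ 0.515  0.29  -0.15   3.   ] -> [ 0.5108  0.2956 -0.0945 -3.7769] 0.2232
board [np.float64(0.5104787404651204), np.float64(0.29180251261393675)] -5.415754595968825
from [0.2377 0.6318 0.2313] psi 69.39 tilt [ -0.    0.  -57.3] w 0.08529273554300935 t 2.2
[[1, np.float64(-47.0), np.float64(-28.0), np.float64(-4.0), 0, 0, np.float64(9.4)], [1, np.float64(-51.0), np.float64(-20.0), np.float64(-4.0), 0, 0, np.float64(9.4)], [1, np.float64(-53.0), np.float64(-11.0), np.float64(-4.0), 0, 0, np.float64(9.4)], [1, np.float64(-54.0), np.float64(-2.0), np.float64(-4.0), 0, 0, np.float64(9.4)], [1, np.float64(-54.0), np.float64(6.0), np.float64(-4.0), 0, 0, np.float64(9.4)], [1, np.float64(-52.0), np.float64(15.0), np.float64(-4.0), 0, 0, np.float64(9.4)], [1, np.float64(-49.0), np.float64(23.0), np.float64(-4.0), 0, 0, np.float64(9.4)], [1, np.float64(-45.0), np.float64(31.0), np.float64(-4.0), 0, 0, np.float64(9.4)]]
```

{"api": "carry_out", "payload": {"commands": [[1,-47,-28,-4,0,0,9.4],[1,-51,-20,-4,0,0,9.4],[1,-53,-11,-4,0,0,9.4],[1,-54,-2,-4,0,0,9.4],[1,-54,6,-4,0,0,9.4],[1,-52,15,-4,0,0,9.4],[1,-49,23,-4,0,0,9.4],[1,-45,31,-4,0,0,9.4]], "newtons": 60}}

```text
t: 3.2
ee_pos: [0.5092, 0.2899, 0.2637]
tool_rot: [[0.107, 0.994, 0.0], [0.994, -0.107, 0.0], [0.0, 0.0, -1.0]]
wrist_force: [0.7, 0.6, -0.6]
gripper_width: 0.0854
grasp_force: 0.0
```

```bash
python3 - <<'E'
from h import *
plan([.5107,.292,.093],-5.4,5,1,start=None)
im=get_image('wrist');save(im,'w1.png');print(im['fx'],im['cx'],im['cy'])
for d in finder.look_for(im,'board'): print(d['p'],w(im,d['position']))
E
```

```text
from [0.5092 0.2899 0.2637] psi -6.12 tilt [ 1.00e-02  2.00e-02 -5.73e+01] w 0.0853685514066909 t 3.2
[[1, np.float64(0.0), np.float64(0.0), np.float64(34.0), 0, 0, np.float64(-0.1)], [1, np.float64(0.0), np.float64(0.0), np.float64(34.0), 0, 0, np.float64(-0.1)], [1, np.float64(0.0), np.float64(0.0), np.float64(34.0), 0, 0, np.float64(-0.1)], [1, np.float64(0.0), np.float64(0.0), np.float64(34.0), 0, 0, np.float64(-0.1)], [1, np.float64(0.0), np.float64(0.0), np.float64(34.0), 0, 0, np.float64(-0.1)]]
325.19226210127806 279.12587311409345 209.22617849983206
0.89 [0.35831984 0.46331815 0.06325284]
0.75 [0.31369893 0.27704451 0.06365663]
0.62 [0.50893962 0.30061411 0.1253309 ]
```

{"api": "carry_out", "payload": {"commands": [[1,4,1,40,0,0,-0.7],[1,0,0,40,0,0,0],[1,0,0,40,0,0,0],[1,0,0,30,0,0,0],[1,0,0,20,0,0,0],[1,0,0,0,0,0,0],[-1,0,0,0,0,0,0],[-1,0,0,0,0,0,0]], "newtons": 60}}

```text
t: 4.3
ee_pos: [0.5103, 0.2956, 0.0947]
tool_rot: [[0.089, 0.996, 0.002], [0.996, -0.089, 0.001], [0.001, 0.002, -1.0]]
wrist_force: [-1.0, 0.3, -0.1]
gripper_width: 0.0516
grasp_force: 0.0
```

{"api": "carry_out", "payload": {"commands": [[-1,0,0,0,0,0,0],[-1,0,0,0,0,0,0],[-1,0,0,0,0,0,0]]}}

```text
t: 4.68
ee_pos: [0.5099, 0.2954, 0.0938]
tool_rot: [[0.089, 0.996, 0.001], [0.996, -0.089, 0.0], [0.0, 0.0, -1.0]]
wrist_force: [-0.4, 0.0, 4.0]
gripper_width: 0.0112
grasp_force: 59.2
```

Gripped (11–12 mm). Lift straight up.

{"api": "carry_out", "payload": {"commands": [[-1,0,0,-20,0,0,0],[-1,0,0,-40,0,0,0],[-1,0,0,-50,0,0,0],[-1,0,0,-50,0,0,0],[-1,0,0,-40,0,0,0],[-1,0,0,-20,0,0,0],[-1,0,0,0,0,0,0]]}}

```text
t: 5.55
ee_pos: [0.5099, 0.2954, 0.3143]
tool_rot: [[0.089, 0.996, 0.001], [0.996, -0.089, 0.001], [0.001, 0.001, -1.0]]
wrist_force: [-0.4, -1.0, -1.5]
gripper_width: 0.0112
grasp_force: 58.8
```

```bash
python3 - <<'E'
from h import *
s=bot.state();print(s['wrist_force'],s['gripper_width'])
a=.158;P=np.array([.513,-.2833])+.009*np.array([np.cos(a),np.sin(a)])
plan([*P,.313],np.degrees(a),12,-1)
E
```

```text
[-0.36990721 -1.02398591 -1.51667616] 0.011219852416747405
from [0.5099 0.2954 0.3143] psi -5.11 tilt [ 5.00e-02  7.00e-02 -5.73e+01] w 0.011219852416747405 t 5.55
[[-1, np.float64(-48.0), np.float64(5.0), np.float64(0.0), 0, 0, np.float64(-1.2)], [-1, np.float64(-48.0), np.float64(4.0), np.float64(0.0), 0, 0, np.float64(-1.2)], [-1, np.float64(-48.0), np.float64(3.0), np.float64(0.0), 0, 0, np.float64(-1.2)], [-1, np.float64(-48.0), np.float64(2.0), np.float64(0.0), 0, 0, np.float64(-1.2)], [-1, np.float64(-48.0), np.float64(1.0), np.float64(0.0), 0, 0, np.float64(-1.2)], [-1, np.float64(-48.0), np.float64(0.0), np.float64(0.0), 0, 0, np.float64(-1.2)], [-1, np.float64(-48.0), np.float64(-1.0), np.float64(0.0), 0, 0, np.float64(-1.2)], [-1, np.float64(-48.0), np.float64(-2.0), np.float64(0.0), 0, 0, np.float64(-1.2)], [-1, np.float64(-48.0), np.float64(-3.0), np.float64(0.0), 0, 0, np.float64(-1.2)], [-1, np.float64(-48.0), np.float64(-4.0), np.float64(0.0), 0, 0, np.float64(-1.2)], [-1, np.float64(-48.0), np.float64(-5.0), np.float64(0.0), 0, 0, np.float64(-1.2)], [-1, np.float64(-48.0), np.float64(-6.0), np.float64(0.0), 0, 0, np.float64(-1.2)]]
```

{"api": "carry_out", "payload": {"commands": [[-1,-30,3,0,0,0,-1.2],[-1,-45,4,0,0,0,-1.2],[-1,-48,4,0,0,0,-1.2],[-1,-48,3,0,0,0,-1.2],[-1,-48,2,0,0,0,-1.2],[-1,-48,1,0,0,0,-1.2],[-1,-48,0,0,0,0,-1.2],[-1,-48,-1,0,0,0,-1.2]]}}

```text
t: 6.55
ee_pos: [0.5209, -0.0697, 0.3111]
tool_rot: [[-0.079, 0.997, -0.003], [0.997, 0.079, 0.001], [0.001, -0.003, -1.0]]
wrist_force: [-0.2, 0.4, -1.6]
gripper_width: 0.0111
grasp_force: 58.6
```

{"api": "carry_out", "payload": {"commands": [[-1,-48,-2,0,0,0,-1.2],[-1,-48,-3,0,0,0,-1.2],[-1,-48,-4,0,0,0,-1.2],[-1,-40,-5,0,0,0,-1.2],[-1,-20,-4,0,0,0,0],[-1,-10,-2,0,0,0,0],[-1,0,0,0,0,0,0]]}}

```text
t: 7.42
ee_pos: [0.5263, -0.2829, 0.3128]
tool_rot: [[-0.161, 0.987, -0.001], [0.987, 0.161, 0.001], [0.001, -0.0, -1.0]]
wrist_force: [-0.5, 0.9, -1.2]
gripper_width: 0.0111
grasp_force: 58.7
```

```bash
cat > r3.py <<'E'
from fit import *
ims=[get_image('scene'),get_image('side')]
for im,n in zip(ims,['s3.png','d3.png']): save(im,n)
s=bot.state();e=s['ee_pos'];R=s['tool_rot'];psi=np.arctan2(R[1,1],R[0,1]);print(e,np.degrees(psi),s['t'])
ms=[]
for im in ims:
    c=[d['pixels'] for d in finder.regions_of(im,'board')]; uv=proj(im,[e[0],e[1],e[2]-.05])[0]
    b=min(c,key=lambda m:np.linalg.norm(np.argwhere(m).mean(0)[::-1]-uv)); print(np.argwhere(b).mean(0)[::-1],uv,b.sum())
    ms.append(b.astype(np.float32))
zt=(e[2]+.033)*1e3
def cost(p):  # along offset mm, across mm, yaw, roll in plane, 
    c=0
    for im,m in zip(ims,ms):
        b=box(p[1]-6,p[1]+6,-95,95,zt+p[4]-120,zt+p[4]); ang=p[3]; piv=np.array([0,0,zt/1e3])
        q=b-piv; q=np.c_[q[:,0],np.cos(ang)*q[:,1]-np.sin(ang)*q[:,2]+p[0]/1e3,np.sin(ang)*q[:,1]+np.cos(ang)*q[:,2]]+piv
        r=render(im,[q],[e[0],e[1],p[2]]); out=(r>0)
        # ignore region near gripper
        uv=proj(im,e)[0]; yy,xx=np.mgrid[:420,:560]; ig=(np.hypot(xx-uv[0],yy-uv[1])<0)
        c+=np.abs(r-m)[~ig].sum()/m.sum()
    return c
for st in ([0,0,psi,0,0],[5,0,psi,.03,2]):
    sx=np.vstack([st]+[np.array(st)+d for d in np.diag([6,4,.05,.05,4])])
    r=minimize(cost,st,method='Nelder-Mead',options=dict(initial_simplex=sx,maxiter=400,xatol=1e-4,fatol=1e-5));print(r.x,np.degrees(r.x[2:4]),r.fun)
p=r.x
a=[]
for im,m in zip(ims,ms):
    v=im['pixels'][:,:,::-1].copy()
    cs,_=cv2.findContours(m.astype(np.uint8),cv2.RETR_EXTERNAL,cv2.CHAIN_APPROX_NONE); cv2.drawContours(v,cs,-1,(0,255,0),1)
    uv=proj(im,e)[0]; u0=int(np.clip(uv[0]-80,0,400));v0=int(np.clip(uv[1]-80,0,260)); a.append(cv2.resize(v[v0:v0+160,u0:u0+160],None,fx=2.5,fy=2.5))
cv2.imwrite('pics/o3.png',np.hstack(a))
E
python3 r3.py
```

```text
[ 0.5265 -0.2823  0.3133] 9.32508193957751 7.525
[231.2989  84.7158] [228.9154  85.4491] 957
[396.5927 232.5901] [385.9091 239.2925] 5726
[-5.4623  1.7991  0.1495  0.0142  1.1613] [8.5661 0.8161] 0.5612106323242188
[-6.7905  3.1883  0.1545  0.0657  2.2897] [8.8547 3.7628] 0.611854076385498
```

View pics/o3.png

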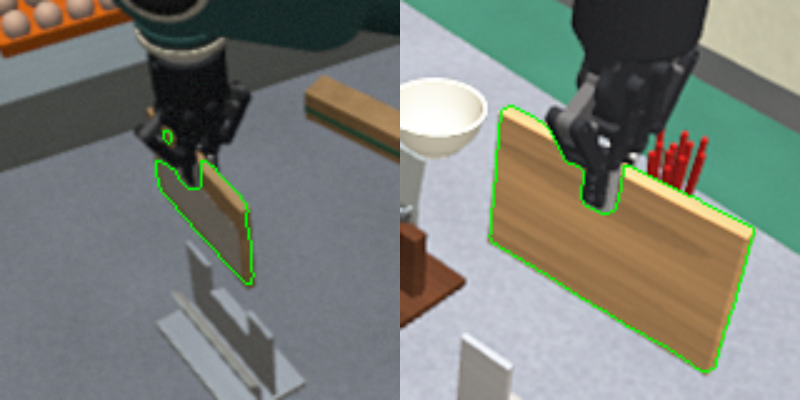

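```bash
cat > r4.py <<'E'
from fit import *
ims=[get_image('side'),get_image('scene')]
s=bot.state();e=s['ee_pos'];R=s['tool_rot'];psi=np.arctan2(R[1,1],R[0,1]);print(e,np.degrees(psi),s['t'])
ms=[];val=[]
for im in ims:
    c=[d['pixels'] for d in finder.regions_of(im,'board')]; uv=proj(im,[e[0],e[1],e[2]-.05])[0]
    b=min(c,key=lambda m:np.linalg.norm(np.argwhere(m).mean(0)[::-1]-uv)).astype(np.uint8)
    n,l,stt,_=cv2.connectedComponentsWithStats(b); b=(l==1+stt[1:,4].argmax()).astype(np.uint8)
    m=np.zeros_like(b); cv2.fillConvexPoly(m,cv2.convexHull(np.argwhere(b)[:,::-1].astype(np.int32)),1)
    ms.append(m.astype(np.float32))
# scene: ignore upper area hidden by the gripper
yy,xx=np.mgrid[:420,:560]; uv=proj(ims[1],e+[0,0,-.02])[0]; V=[np.ones((420,560),bool),(yy>uv[1]-2)]
zt=(e[2]+.033)*1e3
def cost(p):
    c=0;piv=np.array([0,0,zt/1e3])
    b=box(p[1]-6,p[1]+6,-95,95,zt+p[4]-120,zt+p[4])-piv;a=p[3]
    q=np.c_[b[:,0],np.cos(a)*b[:,1]-np.sin(a)*b[:,2]+p[0]/1e3,np.sin(a)*b[:,1]+np.cos(a)*b[:,2]]+piv
    for im,m,v in zip(ims,ms,V): c+=np.abs(render(im,[q],[e[0],e[1],p[2]])-m)[v].sum()/m.sum()
    return c
for st in ([0,0,psi,0,0],[-5,0,psi,.03,2]):
    sx=np.vstack([st]+[np.array(st)+d for d in np.diag([6,4,.05,.05,4])])
    r=minimize(cost,st,method='Nelder-Mead',options=dict(initial_simplex=sx,maxiter=500,xatol=1e-4,fatol=1e-5));print(r.x,np.degrees(r.x[2:4]),r.fun)
a=.158;S=np.array([.513,-.2833]);u=np.array([np.cos(a),np.sin(a)]);v=np.array([-u[1],u[0]])
print('TCP in stand',(e[:2]-S)@u*1e3,(e[:2]-S)@v*1e3)
E
python3 r4.py
```

```text
[ 0.5265 -0.2825  0.3135] 9.329060688275687 7.725
[-5.195   1.1342  0.1572  0.0111  2.3196] [9.0062 0.6366] 0.0595879927277565
[-5.0636  1.1561  0.1536 -0.0052  2.1016] [ 8.7991 -0.3006] 0.053311944007873535
TCP in stand 13.423710256019936 -1.3748350304363857
```

{"api": "carry_out", "payload": {"commands": [[-1,6,-5.5,15,0,0,0.2],[-1,0,0,25,0,0,0],[-1,0,0,25,0,0,0],[-1,0,0,15,0,0,0],[-1,0,0,0,0,0,0],[-1,0,0,0,0,0,0]]}}

```text
t: 8.57
ee_pos: [0.5202, -0.2783, 0.2344]
tool_rot: [[-0.158, 0.987, 0.001], [0.987, 0.158, -0.001], [-0.001, 0.001, -1.0]]
wrist_force: [0.4, 0.0, -1.4]
gripper_width: 0.0112
grasp_force: 58.6
```

```bash
python3 r4.py; python3 - <<'E'
from h import *
im=get_image('side');e=bot.state()['ee_pos'];a=[]
for n in('side','scene'):
    im=get_image(n);uv=proj(im,e-[0,0,.06])[0];u0=int(np.clip(uv[0]-80,0,400));v0=int(np.clip(uv[1]-70,0,260));a.append(cv2.resize(im['pixels'][v0:v0+160,u0:u0+160,::-1],None,fx=2.5,fy=2.5,interpolation=cv2.INTER_CUBIC))
cv2.imwrite('pics/o4.png',np.hstack(a))
E
```

```text
[ 0.5202 -0.2784  0.2345] 9.085099347673856 8.675
[-4.6965  3.301   0.1684  0.0064 -0.5944] [9.65   0.3685] 0.055601567029953
[-5.1616  3.3863  0.1701  0.0145 -0.5353] [9.7442 0.828 ] 0.056040339171886444
TCP in stand 7.9317631492346345 3.7456246823069304
```

View pics/o4.png

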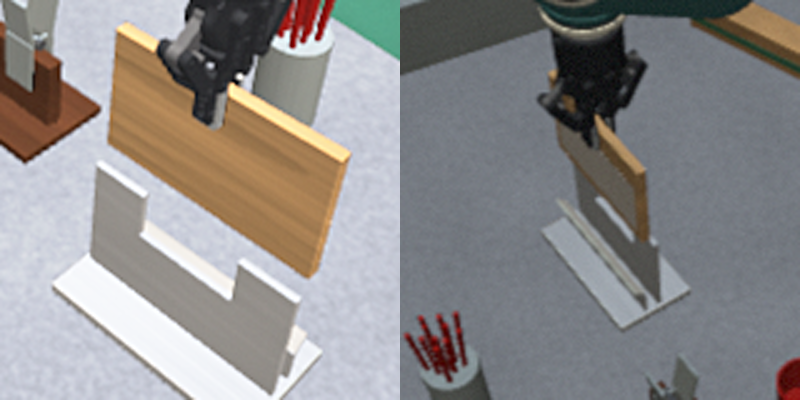

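{"api": "carry_out", "payload": {"commands": [[-1,0,0,15,0,0,0],[-1,0,0,20,0,0,0],[-1,0,0,20,0,0,0],[-1,0,0,15,0,0,0],[-1,0,0,10,0,0,0],[-1,0,0,5,0,0,0],[-1,0,0,0,0,0,0]]}}

```text
t: 9.8
ee_pos: [0.52, -0.2782, 0.1483]
tool_rot: [[-0.158, 0.987, 0.0], [0.987, 0.158, -0.0], [-0.0, 0.0, -1.0]]
wrist_force: [-0.1, -0.6, -1.8]
gripper_width: 0.0114
grasp_force: 58.7
```

{"api": "carry_out", "payload": {"commands": [[-1,0,0,5,0,0,0],[-1,0,0,5,0,0,0],[-1,0,0,5,0,0,0],[-1,0,0,0,0,0,0]]}}

```text
t: 10.3
ee_pos: [0.5199, -0.2782, 0.133]
tool_rot: [[-0.158, 0.987, -0.0], [0.987, 0.158, 0.0], [0.0, -0.0, -1.0]]
wrist_force: [-0.2, 0.5, -1.8]
gripper_width: 0.0116
grasp_force: 58.6
```

{"api": "carry_out", "payload": {"commands": [[-1,0,0,5,0,0,0],[-1,0,0,5,0,0,0],[-1,0,0,5,0,0,0],[-1,0,0,0,0,0,0]]}}

```text
t: 10.8
ee_pos: [0.5197, -0.278, 0.1175]
tool_rot: [[-0.158, 0.987, -0.001], [0.987, 0.158, 0.001], [0.001, -0.001, -1.0]]
wrist_force: [-1.7, 0.4, -1.9]
gripper_width: 0.0113
grasp_force: 58.8
```

{"api": "carry_out", "payload": {"commands": [[-1,0,0,5,0,0,0],[-1,0,0,5,0,0,0],[-1,0,0,4,0,0,0],[-1,0,0,0,0,0,0]]}}

```text
t: 11.3
ee_pos: [0.5197, -0.278, 0.1037]
tool_rot: [[-0.158, 0.987, -0.001], [0.987, 0.158, 0.0], [0.001, -0.001, -1.0]]
wrist_force: [-3.1, -0.8, -3.2]
gripper_width: 0.0113
grasp_force: 58.8
```

{"api": "carry_out", "payload": {"commands": [[-1,0,-1,2,0,0,0],[-1,0,-0.5,1,0,0,0],[-1,0,0,1,0,0,0],[-1,0,0,0,0,0,0]]}}

```text
t: 11.8
ee_pos: [0.5185, -0.2784, 0.1003]
tool_rot: [[-0.158, 0.987, 0.0], [0.987, 0.158, -0.0], [-0.0, 0.0, -1.0]]
wrist_force: [-0.3, -0.2, -1.8]
gripper_width: 0.0112
grasp_force: 59.0
```

{"api": "carry_out", "payload": {"commands": [[-1,0,0,1,0,0,0],[-1,0,0,1,0,0,0],[-1,0,0,0,0,0,0]]}}

```text
t: 12.18
ee_pos: [0.5188, -0.2785, 0.0997]
tool_rot: [[-0.158, 0.987, 0.001], [0.987, 0.158, -0.0], [-0.001, 0.001, -1.0]]
wrist_force: [-3.4, 4.4, 10.6]
gripper_width: 0.011
grasp_force: 61.0
```

{"api": "carry_out", "payload": {"commands": [[-1,0,0,-1,0,0,0],[-0.4,0,0,0,0,0,0],[-0.2,0,0,0,0,0,0],[0.3,0,0,0,0,0,0],[0.3,0,0,0,0,0,0],[0.3,0,0,0,0,0,0]]}}

```text
t: 12.92
ee_pos: [0.5185, -0.2784, 0.0993]
tool_rot: [[-0.158, 0.987, -0.0], [0.987, 0.158, 0.0], [0.0, -0.0, -1.0]]
wrist_force: [-0.1, 0.3, -0.2]
gripper_width: 0.0552
grasp_force: 0.0
```

{"api": "carry_out", "payload": {"commands": [[0.3,0,0,-20,0,0,0],[0.3,0,0,-40,0,0,0],[0.3,0,0,-40,0,0,0],[0.3,0,0,-40,0,0,0],[0.3,0,0,-40,0,0,0],[0.3,0,0,-20,0,0,0],[1,0,0,0,0,0,0]]}}

```text
t: 13.8
ee_pos: [0.5187, -0.2785, 0.3007]
tool_rot: [[-0.158, 0.987, 0.002], [0.987, 0.158, -0.001], [-0.001, 0.002, -1.0]]
wrist_force: [0.3, 0.4, -1.0]
gripper_width: 0.0721
grasp_force: 0.0
```

```bash
python3 - <<'E'
from h import *
# park: approach pose over the clip for a wrist look
plan([.5638,.0054,.32],7.7,8,1)
a=[]
for n in('side','scene'):
    im=get_image(n);uv=proj(im,[.517,-.283,.09])[0];u0=int(np.clip(uv[0]-80,0,400));v0=int(np.clip(uv[1]-70,0,260));a.append(cv2.resize(im['pixels'][v0:v0+160,u0:u0+160,::-1],None,fx=2.5,fy=2.5,interpolation=cv2.INTER_CUBIC))
cv2.imwrite('pics/o5.png',np.hstack(a))
E
```

```text
from [ 0.5187 -0.2785  0.3007] psi 9.09 tilt [ -0.08   0.1  -57.3 ] w 0.07211484769598737 t 13.8
[[1, np.float64(34.0), np.float64(11.0), np.float64(-2.0), 0, 0, np.float64(0.2)], [1, np.float64(34.0), np.float64(11.0), np.float64(-2.0), 0, 0, np.float64(0.2)], [1, np.float64(34.0), np.float64(11.0), np.float64(-2.0), 0, 0, np.float64(0.2)], [1, np.float64(34.0), np.float64(11.0), np.float64(-2.0), 0, 0, np.float64(0.2)], [1, np.float64(34.0), np.float64(11.0), np.float64(-2.0), 0, 0, np.float64(0.2)], [1, np.float64(34.0), np.float64(11.0), np.float64(-2.0), 0, 0, np.float64(0.2)], [1, np.float64(34.0), np.float64(11.0), np.float64(-2.0), 0, 0, np.float64(0.2)], [1, np.float64(34.0), np.float64(10.0), np.float64(-2.0), 0, 0, np.float64(0.2)]]
```

View pics/o5.png

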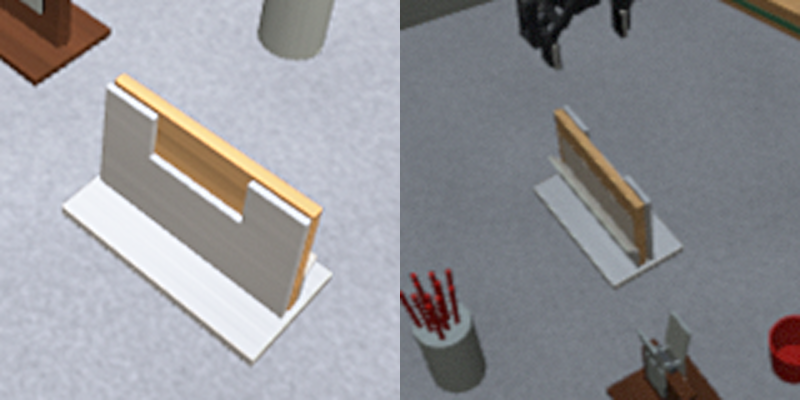

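{"api": "carry_out", "payload": {"commands": [[1,34,11,-2,0,0,0.2],[1,34,11,-2,0,0,0.2],[1,34,11,-2,0,0,0.2],[1,34,11,-2,0,0,0.2],[1,34,11,-2,0,0,0.2],[1,34,11,-2,0,0,0.2],[1,34,11,-2,0,0,0.2],[1,34,11,-2,0,0,0]]}}

```text
t: 14.9
ee_pos: [0.5656, 0.0047, 0.3134]
tool_rot: [[-0.134, 0.991, -0.003], [0.991, 0.134, 0.0], [0.0, -0.003, -1.0]]
wrist_force: [1.0, 0.4, 0.5]
gripper_width: 0.0854
grasp_force: 0.0
```

```bash
cat > r5.py <<'E'
from fit import *
im=get_image('wrist');save(im,'w5.png');M=im['world_from_camera'];print(M)
s=bot.state();print(s['ee_pos'],s['t'])
for t in('clip','clip_grip'):
    for d in finder.look_for(im,t)[:2]: print(t,d['p'],w(im,d['position']))
# rectify top-down: sample plane z=0.161 grid 0.5 mm around the clip
def rect(z,c,h=.08,k=2500):
    n=int(2*h*k);X,Y=np.meshgrid(np.linspace(c[0]+h,c[0]-h,n),np.linspace(c[1]+h,c[1]-h,n),indexing='ij')
    P=np.c_[X.ravel(),Y.ravel(),np.full(n*n,z)];T=np.linalg.inv(M);q=P@T[:3,:3].T+T[:3,3];q=q*[1,-1,-1]
    th=np.arctan2(np.hypot(q[:,0],q[:,1]),q[:,2]);ph=np.arctan2(q[:,1],q[:,0]);r=th*im['fx']
    mp=lambda a:a.reshape(n,n).astype(np.float32)
    return cv2.remap(im['pixels'],mp(im['cx']+r*np.cos(ph)),mp(im['cy']+r*np.sin(ph)),cv2.INTER_CUBIC)[:,:,::-1].copy()
out=[]
for z in(.161,.09):
    a=rect(z,(.561,.005))
    for i in range(0,400,50): a[i,::4]=(0,255,255); a[::4,i]=(0,255,255)
    out.append(a)
cv2.imwrite('pics/o6.png',np.hstack(out))
E
python3 r5.py
```

```text
[[ 0.9911 -0.1287 -0.034   0.5566]
 [ 0.1331  0.9525  0.274   0.0729]
 [-0.0028 -0.2761  0.9611  0.4552]
 [ 0.      0.      0.      1.    ]]
[0.5661 0.0078 0.3135] 14.95
clip 0.77 [0.5627 0.0021 0.1298]
clip 0.64 [ 0.5082 -0.2016  0.0942]
clip_grip 0.92 [0.5555 0.0011 0.1331]
clip_grip 0.56 [0.7666 0.1864 0.0276]
```

View pics/o6.png

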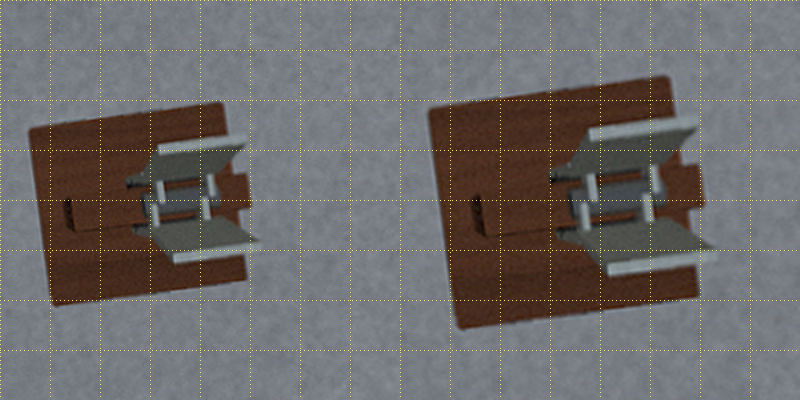

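{"api": "carry_out", "payload": {"commands": [[1,-5,-5,30,0,0,0],[1,0,0,40,0,0,0],[1,0,0,40,0,0,0],[1,0,0,20,0,0,0],[1,0,0,10,0,0,0],[1,0,0,0,0,0,0],[1,0,0,0,0,0,0]]}}

```text
t: 15.92
ee_pos: [0.5621, -0.0022, 0.1767]
tool_rot: [[-0.134, 0.991, 0.002], [0.991, 0.134, -0.0], [-0.0, 0.002, -1.0]]
wrist_force: [-0.4, -0.3, -0.3]
gripper_width: 0.0853
grasp_force: 0.0
```

```bash
sed -i "s/for z in(.161,.09)/for z in(.161,.147)/; s/o6.png/o7.png/" r5.py; python3 r5.py
```

```text
[[ 0.9911 -0.1276 -0.0381  0.5524]
 [ 0.1332  0.9524  0.2742  0.066 ]
 [ 0.0013 -0.2768  0.9609  0.3184]
 [ 0.      0.      0.      1.    ]]
[ 0.562  -0.0022  0.1766] 15.975
clip 0.86 [0.5593 0.0073 0.1341]
clip_grip 0.66 [0.5574 0.0039 0.1337]
```

View pics/o7.png

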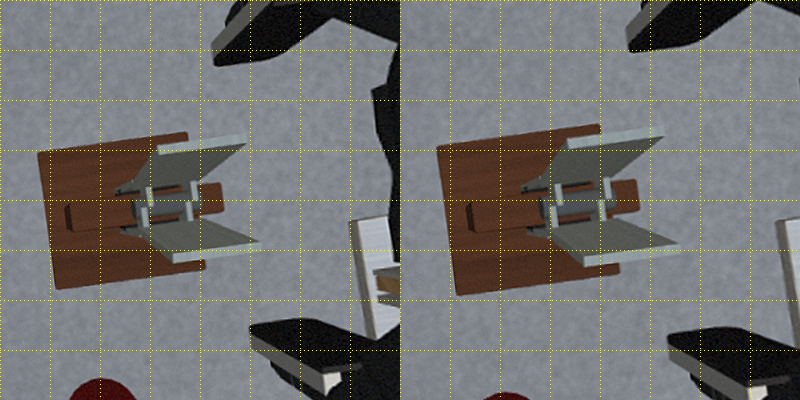

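{"api": "carry_out", "payload": {"commands": [[1,3,1,20,0,0,0],[1,0,0,20,0,0,0],[1,0,0,11,0,0,0],[1,0,0,0,0,0,0],[-1,0,0,0,0,0,0],[-1,0,0,0,0,0,0],[-1,0,0,0,0,0,0],[-1,0,0,0,0,0,0]], "newtons": 60}}

```text
t: 17.08
ee_pos: [0.5623, 0.0009, 0.125]
tool_rot: [[-0.134, 0.991, 0.001], [0.991, 0.134, -0.0], [-0.0, 0.001, -1.0]]
wrist_force: [-1.6, -0.9, 4.2]
gripper_width: 0.0244
grasp_force: 60.4
```

{"api": "carry_out", "payload": {"commands": [[-1,0,0,0,0,0,0],[-1,0,0,0,0,0,0]]}}

```text
t: 17.32
ee_pos: [0.5624, 0.0009, 0.125]
tool_rot: [[-0.134, 0.991, 0.001], [0.991, 0.134, -0.0], [-0.0, 0.001, -1.0]]
wrist_force: [-2.5, 0.4, 5.8]
gripper_width: 0.0243
grasp_force: 60.6
```

{"api": "carry_out", "payload": {"commands": [[-1,0,0,-10,0,0,0],[-1,0,0,-20,0,0,0],[-1,0,0,-30,0,0,0],[-1,0,0,-35,0,0,0],[-1,0,0,-30,0,0,0],[-1,0,0,-15,0,0,0],[-1,0,0,0,0,0,0]]}}

```text
t: 18.2
ee_pos: [0.5624, 0.001, 0.2654]
tool_rot: [[-0.134, 0.991, 0.002], [0.991, 0.134, -0.0], [-0.0, 0.002, -1.0]]
wrist_force: [-0.0, -0.9, -0.8]
gripper_width: 0.0243
grasp_force: 59.7
```

```bash
python3 - <<'E'
from h import *
s=bot.state();print(s['grasp_force'],s['wrist_force'])
plan([.503,-.214,.26],9.05,8,-1)
E
```

```text
59.682462215423584 [-0.00540462 -0.92060833 -0.78051619]
from [0.5624 0.001  0.2654] psi 7.69 tilt [-2.00e-02  9.00e-02 -5.73e+01] w 0.024270639295504232 t 18.2
[[-1, np.float64(-26.0), np.float64(-11.0), np.float64(1.0), 0, 0, np.float64(-0.2)], [-1, np.float64(-26.0), np.float64(-11.0), np.float64(1.0), 0, 0, np.float64(-0.2)], [-1, np.float64(-26.0), np.float64(-11.0), np.float64(1.0), 0, 0, np.float64(-0.2)], [-1, np.float64(-26.0), np.float64(-11.0), np.float64(1.0), 0, 0, np.float64(-0.2)], [-1, np.float64(-26.0), np.float64(-11.0), np.float64(1.0), 0, 0, np.float64(-0.2)], [-1, np.float64(-25.0), np.float64(-11.0), np.float64(1.0), 0, 0, np.float64(-0.2)], [-1, np.float64(-25.0), np.float64(-11.0), np.float64(1.0), 0, 0, np.float64(-0.2)], [-1, np.float64(-25.0), np.float64(-11.0), np.float64(1.0), 0, 0, np.float64(-0.2)]]
```

{"api": "carry_out", "payload": {"commands": [[-1,-20,-8,1,0,0,-0.2],[-1,-26,-11,1,0,0,-0.2],[-1,-28,-12,1,0,0,-0.2],[-1,-28,-12,1,0,0,-0.2],[-1,-28,-12,1,0,0,-0.2],[-1,-28,-12,1,0,0,-0.2],[-1,-26,-11,1,0,0,-0.2],[-1,-20,-8,1,0,0,0]]}}

```text
t: 19.2
ee_pos: [0.5061, -0.2143, 0.2547]
tool_rot: [[-0.157, 0.988, -0.002], [0.988, 0.157, 0.001], [0.001, -0.002, -1.0]]
wrist_force: [0.0, -0.3, -0.6]
gripper_width: 0.0244
grasp_force: 59.7
```

{"api": "carry_out", "payload": {"commands": [[-1,0,0,20,0,0,0],[-1,0,0,10,0,0,0],[-1,0,0,0,0,0,0]]}}

```text
t: 19.58
ee_pos: [0.5066, -0.2125, 0.2247]
tool_rot: [[-0.159, 0.987, -0.002], [0.987, 0.159, 0.001], [0.001, -0.002, -1.0]]
wrist_force: [0.5, 0.4, -0.1]
gripper_width: 0.0241
grasp_force: 59.7
```

```bash
cat > r6.py <<'E'
from fit import *
ims={n:get_image(n) for n in('side','scene','wrist')}
s=bot.state();e=s['ee_pos'];R=s['tool_rot'];print(e,np.degrees(np.arctan2(R[1,1],R[0,1])),s['grasp_force'],s['gripper_width'],s['t'])
S=np.array([.513,-.2833]);a=.158;u=np.array([np.cos(a),np.sin(a)]);v=np.array([-u[1],u[0]])
st=lambda P:((np.asarray(P)[:2]-S)@u*1e3,(np.asarray(P)[:2]-S)@v*1e3)
print('tcp in stand',st(e))
for n,im in ims.items():
    for t in('clip','clip_grip','stand_ear_left','board'):
        for d in finder.look_for(im,t)[:2]:
            P=w(im,d['position']); print(n,t,round(d['p'],2),np.round(st(P),1),round(P[2]*1e3))
tiles=[]
for n in('side','scene'):
    im=ims[n];uv=proj(im,[.506,-.214,.14])[0];H=50;u0=int(np.clip(uv[0]-H,0,560-2*H));v0=int(np.clip(uv[1]-H,0,420-2*H))
    tiles.append(cv2.resize(im['pixels'][v0:v0+2*H,u0:u0+2*H,::-1],(400,400),interpolation=cv2.INTER_CUBIC))
im=ims['wrist'];p=im['pixels'][:,:,::-1]
tiles.append(cv2.resize(p[100:400,80:480],(400,300)))
c=np.zeros((600,800,3),np.uint8);c[:300,:400]=cv2.resize(tiles[0],(400,300)) if 0 else tiles[0][50:350];c[:300,400:]=tiles[1][50:350];c[300:,200:600]=tiles[2]
cv2.imwrite('pics/o8.png',c)
E
python3 r6.py
```

```text
[ 0.5071 -0.213   0.2267] 9.126130835776483 59.68437194824219 0.023992949523217337 19.725
tcp in stand (np.float64(5.225354920783941), np.float64(70.39596387624668))
side clip 0.91 [-8.9 62.3] 197
side clip 0.61 [-13.6 -19.3] 26
side clip_grip 0.59 [-8.5 65.6] 197
side clip_grip 0.5 [-66.5 315.9] 41
side stand_ear_left 0.55 [-12.1 -20.3] 32
side stand_ear_left 0.32 [ 67.3 546.7] 21
side board 0.96 [-43.5 755.7] 57
side board 0.82 [  5.6 -13.7] 123
scene clip 0.78 [ 5.9 80.9] 199
scene clip 0.44 [282.6 105. ] 110
scene clip_grip 0.71 [ 7.5 81.5] 203
scene stand_ear_left 0.7 [33.6 35. ] 13
scene board 0.88 [14.9  1. ] 96
scene board 0.78 [-111.6  584.5] 65
wrist clip 0.67 [ 6.3 55.8] 11
wrist clip 0.58 [ 2.6 78.7] 219
wrist clip_grip 0.67 [ 1.9 75.9] 220
wrist clip_grip 0.22 [ 83.2 244.2] 13
wrist stand_ear_left 0.72 [10.1 57.5] 12
wrist stand_ear_left 0.39 [2.8 9.5] 132
wrist board 0.83 [4.3 7.9] 131
```

View pics/o8.png

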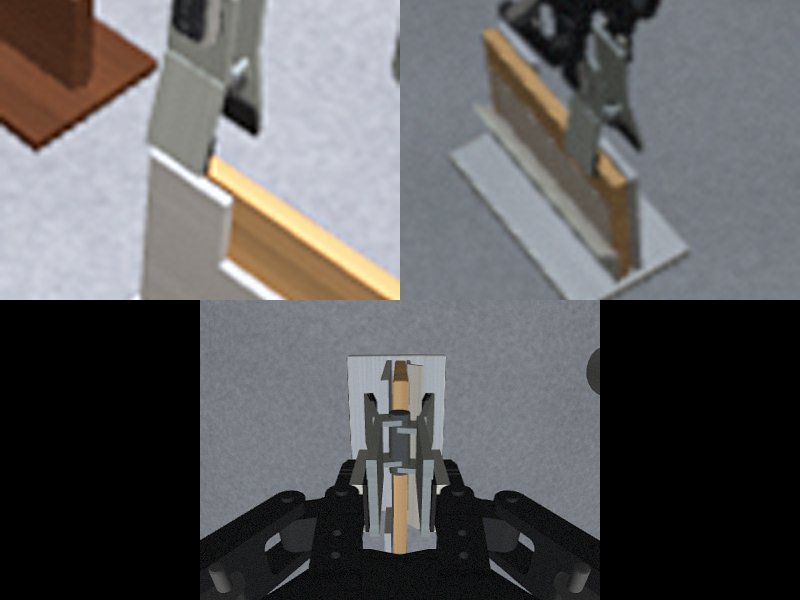

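{"api": "carry_out", "payload": {"commands": [[-1,0,-3.7,0,0,0,0],[-1,0,0,5,0,0,0],[-1,0,0,10,0,0,0],[-1,0,0,10,0,0,0],[-1,0,0,5,0,0,0],[-1,0,0,0,0,0,0]]}}

```text
t: 21.08
ee_pos: [0.5031, -0.2139, 0.1958]
tool_rot: [[-0.158, 0.987, -0.001], [0.987, 0.158, 0.0], [0.0, -0.001, -1.0]]
wrist_force: [-0.2, -0.2, -1.5]
gripper_width: 0.024
grasp_force: 59.7
```

```bash
cat > r7.py <<'E'
from fit import *
s=bot.state();e=s['ee_pos'];S=np.array([.513,-.2833]);a=.158;u=np.array([np.cos(a),np.sin(a)]);v=np.array([-u[1],u[0]])
print(e,(e[:2]-S)@u*1e3,(e[:2]-S)@v*1e3,s['wrist_force'],s['t'])
im=get_image('wrist')
for t in('board','clip','clip_grip'):
    for d in finder.look_for(im,t)[:3]:
        P=w(im,d['position']);print(t,round(d['p'],2),((P[:2]-S)@u*1e3).round(1),((P[:2]-S)@v*1e3).round(1),P[2].round(3))
m=[d['pixels'] for d in finder.regions_of(im,'board')][0]; c=[d['pixels'] for d in finder.regions_of(im,'clip')][0]
for r in range(150,420,10):
    f=lambda q:(np.nonzero(q[r])[0][[0,-1]].tolist() if q[r].any() else None)
    if f(m) or f(c): print(r,f(m),f(c))
E
python3 r7.py
```

```text
[ 0.5031 -0.2139  0.1958] 1.1013080266215025 70.1056101909581 [-0.2123 -0.2458 -1.4575] 21.075
board 0.98 5.0 29.6 0.13
clip 0.69 82.1 237.1 0.012
clip 0.57 -0.0 81.1 0.184
clip 0.28 6.9 56.0 0.012
clip_grip 0.56 -4.3 77.0 0.188
170 [279, 291] None
180 [279, 293] None
190 [279, 296] None
200 [279, 296] [244, 313]
210 [287, 296] [245, 313]
220 None [245, 313]
230 None [245, 312]
240 [291, 295] [246, 312]
250 [290, 295] [248, 311]
260 None [246, 313]
270 None [246, 313]
280 [279, 293] [247, 311]
290 [279, 293] [248, 310]
300 [279, 293] [249, 310]
310 [279, 292] [248, 310]
320 [279, 292] [250, 308]
330 [280, 293] [249, 309]
340 [280, 292] None
350 [280, 291] None
```

{"api": "carry_out", "payload": {"commands": [[-1,0,1,4,0,0,0],[-1,0,0,6,0,0,0],[-1,0,0,6,0,0,0],[-1,0,0,4,0,0,0],[-1,0,0,0,0,0,0],[-1,0,0,0,0,0,0]]}}

```text
t: 22.12
ee_pos: [0.5042, -0.2139, 0.1765]
tool_rot: [[-0.158, 0.987, 0.0], [0.987, 0.158, -0.0], [-0.0, 0.0, -1.0]]
wrist_force: [-0.2, -0.2, -1.7]
gripper_width: 0.0242
grasp_force: 59.7
```

```bash
python3 r7.py
```

```text
[ 0.5042 -0.2139  0.1765] 2.27513339105922 69.95566045680481 [-0.2246 -0.1867 -1.6975] 22.125
board 0.66 5.0 37.2 0.132
board 0.18 7.1 58.8 0.009
clip 0.6 -1.6 80.3 0.169
clip_grip 0.7 -3.2 77.1 0.169
170 [278, 291] None
180 [277, 292] None
190 [277, 294] None
200 [276, 295] [244, 313]
210 [287, 295] [245, 313]
220 [292, 294] [245, 313]
230 None [245, 312]
240 [291, 295] [246, 312]
250 [290, 295] [248, 311]
260 None [246, 313]
270 None [245, 313]
280 [277, 294] [247, 311]
290 [277, 294] [248, 310]
300 [277, 293] [249, 310]
310 [277, 293] [249, 309]
320 [277, 293] [250, 308]
330 [277, 292] [249, 309]
340 [277, 292] None
350 [277, 292] None
```

{"api": "carry_out", "payload": {"commands": [[-1,0,0,3,0,0,0],[-1,0,0,2,0,0,0],[-1,0,0,0,0,0,0],[-1,0,0,0,0,0,0]]}}

```text
t: 22.92
ee_pos: [0.5042, -0.2138, 0.1713]
tool_rot: [[-0.158, 0.987, 0.0], [0.987, 0.158, -0.0], [-0.0, 0.0, -1.0]]
wrist_force: [0.3, 0.2, -1.4]
gripper_width: 0.0243
grasp_force: 59.7
```

{"api": "carry_out", "payload": {"commands": [[-0.2,0,0,0,0,0,0],[0,0,0,0,0,0,0],[0.4,0,0,0,0,0,0],[1,0,0,0,0,0,0],[1,0,0,0,0,0,0],[1,0,0,0,0,0,0],[1,0,0,0,0,0,0]]}}

```text
t: 23.8
ee_pos: [0.5042, -0.2138, 0.1713]
tool_rot: [[-0.158, 0.987, 0.0], [0.987, 0.158, 0.0], [0.0, 0.0, -1.0]]
wrist_force: [-0.2, 0.0, 0.1]
gripper_width: 0.0857
grasp_force: 0.0
```

{"api": "carry_out", "payload": {"commands": [[1,0,0,-15,0,0,0],[1,0,0,-25,0,0,0],[1,0,0,-40,0,0,0],[1,0,0,-40,0,0,0],[1,0,0,-20,0,0,0],[1,0,0,0,0,0,0],[1,0,0,0,0,0,0]]}}

```text
t: 24.68
ee_pos: [0.5039, -0.2137, 0.3096]
tool_rot: [[-0.158, 0.987, -0.002], [0.987, 0.158, 0.001], [0.001, -0.002, -1.0]]
wrist_force: [1.0, 0.2, -0.3]
gripper_width: 0.0852
grasp_force: 0.0
```

```bash
cat > r8.py <<'E'
from fit import *
S=np.array([.513,-.2833]);a=.158;u=np.array([np.cos(a),np.sin(a)]);v=np.array([-u[1],u[0]])
s=bot.state();print(s['ee_pos'],s['wrist_force'],s['t'])
for n in('wrist','side','scene'):
    im=get_image(n);save(im,n+'8.png')
    for t in('board','clip'):
        for d in finder.look_for(im,t)[:3]:
            P=w(im,d['position']);print(n,t,round(d['p'],2),((P[:2]-S)@u*1e3).round(1),((P[:2]-S)@v*1e3).round(1),P[2].round(3))
    if n=='wrist': continue
    uv=proj(im,[.505,-.214,.14])[0]
    rs=finder.regions_of(im,'clip')
    m=min([d['pixels'] for d in rs],key=lambda m:np.linalg.norm(np.argwhere(m).mean(0)[::-1]-uv))
    for ang,(hw,pz) in [(0,0)] if 0 else []: pass
    # compare with a closed clip model: jaws slab and handles splayed, several pivot heights/offsets
    best=[]
    for pz in range(134,168,2):
        for oy in range(60,84,3):
            q=S+u*.003+v*oy/1e3
            bs=[box(-14,-9,-18,18,pz-50,pz),box(9,14,-18,18,pz-50,pz),box(-16,16,-18,18,pz-2,pz+8)]
            for sg in(-1,1):
                b=box(-3,3,-18,18,pz+5,pz+59); k=(b[:,2]-pz/1e3)/.059; b[:,0]+=sg*(.013+.009*k); bs.append(b)
            r=render(im,bs,[*q,a],2); best.append((np.abs(r-m).sum()/m.sum(),pz,oy))
    print(n,sorted(best)[:3])
E
python3 r8.py
```

```text
[ 0.5039 -0.2137  0.3096] [ 0.9694  0.186  -0.3038] 24.675
wrist board 0.56 2.2 3.3 0.136
wrist clip 0.57 -3.8 74.3 0.178
side board 0.97 -41.0 755.1 0.054
side board 0.75 -129.3 556.2 0.068
side clip 0.72 -12.6 70.3 0.171
side [(np.float64(0.14703065134099616), 148, 72), (np.float64(0.1518199233716475), 146, 72), (np.float64(0.1664272030651341), 150, 72)]
scene board 0.81 -111.3 583.4 0.067
scene board 0.71 -26.4 769.7 0.077
scene board 0.7 12.4 -3.7 0.091
scene clip 0.58 -2.9 77.6 0.157
scene [(np.float64(0.3558282208588957), 146, 69), (np.float64(0.3581288343558282), 146, 72), (np.float64(0.3665644171779141), 144, 72)]
```

```bash
python3 - <<'E'
from h import *
S=np.array([.513,-.2833]);a=.158;u=np.array([np.cos(a),np.sin(a)]);v=np.array([-u[1],u[0]])
im=get_image('wrist');M=im['world_from_camera']
def fp(m,z):
    q=np.argwhere(m)[:,::-1].astype(float)-[im['cx'],im['cy']];r=np.hypot(*q.T);th=r/im['fx']
    d=np.c_[np.sin(th)*q[:,0]/r,-np.sin(th)*q[:,1]/r,-np.cos(th)]@M[:3,:3].T
    P=M[:3,3]+d*((z-M[2,3])/d[:,2])[:,None];return np.c_[(P[:,:2]-S)@u,(P[:,:2]-S)@v]*1e3
for t,z in(('clip',.206),('board',.132)):
    for d in finder.regions_of(im,t)[:1]:
        P=fp(d['pixels'],z);print(t,d['p'],d['pixels'].sum(),P.min(0),P.max(0))
        for y in range(-100,110,12):
            k=P[abs(P[:,1]-y)<6]
            if len(k):print(y,k[:,0].min().round(1),k[:,0].max().round(1))
print(bot.state()['t'])
E
```

```text
clip 0.97 2572 [-24.97192799  52.00510013] [ 23.82229813 103.02609972]
56 -24.1 23.5
68 -24.2 23.8
80 -25.0 23.8
92 -23.9 23.5
104 -11.3 12.5
board 0.57 1416 [ -3.26450456 -93.7226284 ] [  9.11974418 105.30016117]
-88 -1.9 6.5
-76 -1.8 7.6
-64 -1.8 7.5
-52 -1.7 7.4
-40 -1.7 7.3
-28 -1.6 7.3
-16 -2.7 8.3
-4 -2.6 8.2
8 -2.6 9.1
20 -2.5 9.1
32 -2.5 9.0
44 -2.4 9.0
56 6.8 8.8
68 6.8 8.8
80 5.7 8.7
92 -3.3 8.7
104 -2.2 7.7
25.375
```

```bash
python3 -c "
from h import *
print(bot.sign_off())"
```

```text
the job is handed in; nothing more can be done
None
```

The board is seated upright in the stand's trough, and the clip is closed over the board and the left (+y) ear; I handed the job in after about 25.4 s of the 69 s. My last measurements show the handles 48 mm apart and the pivot about 147 mm up. I did not measure the pinch forces directly, and the hand-in returned no verdict.

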